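Switch on the lift-to-unlock isolator toggle

ROBOT

A 6-joint arm with a two-finger parallel gripper is mounted at the origin on a cart in front of the work surface, level with it; the furniture and walls round the work are solid. World frame = base frame: x ahead of the robot, y to its left, z up, the work surface at z = 0. Lengths are in m, angles in rad, forces in N, time in s.
With the tool pointing down it reaches from about 0.325 to 1 m from the base axis. Payload 5.1 kg.
Tool frame: the origin (TCP) lies midway between the tips of the shut fingers; the grasp point (between the pads) lies 19 mm behind it; z points along the fingers, y is the direction in which the jaws open and shut (so a half turn about z gives the same grasp; the last joint's range is limited). The gripper opens to 85 mm and grips with 20 to 120 N. Pads are 22 mm wide; open, the fingers measure 114 mm over their backs; the gripper's body (76 mm by 85 mm) begins 54 mm behind the grasp point. The pads swing forward as they close: fully open they stand 13 mm farther back than shut.
Start: joints at [-1.295, 0.124, 1.65, -0, 1.367, -0.083], TCP at [0.228, -0.609, 0.231] pointing down, gripper open.
Joint ranges: [-2.61, 2.61], [-1.02, 2.33], [0.03, 2.71], [-1.35, 4.49], [0.32, 2.68], [-2.91, 2.91]. Speed limits (rad/s): [2.57, 2.57, 3.14, 3.14, 3.14, 3.14].

INTERFACE

Orientations are given as [roll, pitch, yaw] about the fixed x, y, z axes, in that order (R = Rz(yaw) Ry(pitch) Rx(roll)).
In Python, from workcell import ctrl, optics, workorder gives the robot as it stands. The module is installed in compiled form; this text tells all that it offers.
- The arm moves only by the tool drive_tool, never from a script. Its arguments are lists of equal length, an entry for each row: "slide": the shift along the tool's x, y, z in mm, a list of three; "twist": the turn about the tool's z in degrees; "jaw": the gripper's target within -1 to 1 (fully open at 1, half-way at 0, shut at -1). A call has 1 to 5 rows; each row is the pose to reach, as a shift and turn from the pose commanded when the call began, along the tool's axes at that moment; what a row does not reach only later rows make up. A row lasts 1/12 s, in which the tool goes at most 41.7 mm and 7.16 degrees, less where a joint would pass 70% of its speed; a pose out of reach is approached as far as the arm can. A call with a gripper value outside its range is refused whole. The fingers move at their own pace and stop on an object; "grip_force" is the grip in N (left out, the last holds). Time passes only in rows, so rows that repeat a pose let the fingers close. It gives the time, the measured TCP pose, the force and the opening at its end, in the units of the state.
- ctrl.get_obs(): the state, without advancing time (a new reading comes with each control period).
- optics.capture(name): name is "side" or "top"; returns (picture, depth): 384x512x3 uint8, red, green, blue; 384x512 float32, m along the optical axis (not along the pixel's ray), 0 where there is no reading.
- optics.calibration(name): a dict with "K" (3x3 intrinsics, pixels), "world_from_camera" (4x4, takes a point from camera to world coordinates). Camera axes: x right, y down, z forward; pixel columns grow to the right and rows downward; lengths in m; the calibration is good to about 2 mm. A picture is of the moment at which its call begins. calibration takes no time and is no camera call.
- workorder.sign_off(): hands the job in, once; it reports no verdict.
The state is a dict: "t": time; "q": joint angles; "qvel": joint speeds; "joint_efforts": joint torques, N m; "tool_pos": TCP position; "tool_rot": TCP orientation; "contact_force": force on the tool from outside, world axes, zero at the start; "torque": the same for the moment, N m; "opening": opening from 0.0 (shut) to 1.0 (fully open).
Only numpy, scipy, OpenCV 4.12 (cv2) and the standard library are available. Lean on these libraries where they do the work, as an engineer would, in place of code of your own. Each camera call takes 0.05 s, during which the arm holds its last target.

TASK

Switch on the isolator with the green collar: pull its collar up out of the lock, swing the lever over from the red spot to the green spot until it snaps across, and let the collar drop fully home again so that the lever is locked. Leave the yellow-collared isolator switched off and do not disturb the other things on the table.

Things in the scene. Friction and masses are not known exactly. Their poses are not given: they have to be found in the camera images.
- green_stand: Fixed stand of the green-collared isolator. Origin: centre of the underside of its 110x110x14 mm dark foot, on the table; z up, x from the red (off) spot to the green (on) spot, y along the lever's pivot. A column carries a grey head 92 (x) x 64 (y) x 48 mm high. The head was clamped e = 0 to 58 mm above its lowest setting: e is NOT measured (feel or see it), but stays firm.
- green_stand_lever (a joint): Lever angle about the pivot, rad: 0 off, leaning 0.42 to -x over the red spot; 0.42 upright; 0.84 on, leaning 0.42 to +x over the green spot. A spring throws it to the nearer side: no force when upright, 0.34 N m (under 4 N at the collar) at the ends. With the collar down the gate locks it at either end, where it gives less than 0.06 rad.
- green_stand_collar (a joint): Pull of the green collar out along the lever, m: 0 home, 0.009 end stop; lever free above 0.006. Spring back 4 N at home, 8.5 N at the stop; let go at either end it drops home. Collar: 18 mm cylinder, domed end, 64 to 110 mm from the pivot (grasp at 92); below it a black flange, 36 mm across, 60 to 64 mm. When off, the dome's highest point is 41 mm to -x of the pivot, 101 mm above.
- yellow_stand: An equal stand with a yellow collar, fixed to the table, which must be left alone; origin and axes as for the green stand, its own unknown head height.
- yellow_stand_lever (a joint): Lever angle of the yellow isolator, rad: 0 off, 0.84 on; to be left off.
- tape_c (a point): Centre of a loose roll of masking tape, 96 mm across, 25 mm high; bystander.
- carton_c (a point): Centre of a loose open carton of stirrers, 155 x 63 x 51 mm; bystander.
- marker_c (a point): Centre of a loose marker pen lying flat, 131 x 18 x 18 mm; bystander.
- green_low (a point): Point fixed to the green stand, over its origin and 104 mm above the table. The lever's pivot axis lies e (unknown, 0 to 58 mm) straight above this point; the head's flat top 4 mm above the pivot. A 9 mm wide steel gate on the head rises to 36 mm above the pivot; the space round the collar is free, so it can be pinched from above along y.
There are look-alikes about, which are no part of the job. Leave any purple look-alike of the green_stand alone.

How it is judged:
On the way:
1. the green collar is pulled out of its lock while the lever is still on the off side (value of joint green_stand_collar above 0.004 m and value of joint green_stand_lever below 0.42 rad), for 0.05 s.
At the end, for the whole second after the job is handed in: The green lever stands on the green-spot side (beyond 0.76 rad) with its collar dropped home (within 1.5 mm) and released; the yellow lever is still off (below 0.08 rad) (value of joint green_stand_lever above 0.76 rad and value of joint green_stand_collar below 0.0015 m and value of joint yellow_stand_lever below 0.08 rad); the robot touches nothing.
It fails at once if the yellow lever was swung off its off side (value of joint yellow_stand_lever above 0.12 rad).
It fails at once if a bystander was shifted by more than 30 mm (distance of any of tape_c, carton_c, marker_c from where it was at the start of the episode above 0.03 m).
It also fails if it takes over 45 s, if anything falls off the work surface, if the arm or the gripper's body presses on something with over 40 N, if the wrist force passes 120 N, or if a joint passes its speed limit or range.

## Working session

There is one attempt and no reset: what is moved stays moved. The work goes in short steps, Python scripts to look and compute and a tool call to move; the robot and the scene stay as the last step left them, time stands still between calls to the robot, and variables do not carry over. Pictures are saved under pics/ and viewed, and the job is handed in when it is done.

Besides the shell and the picture viewer there is one more tool, called after ">>>" in YAML: its name, and indented under it one key for each argument. drive_tool: Moves the arm, as the interface text tells. Its arguments: {"type":"object","properties":{"slide":{"type":"array"},"twist":{"type":"array"},"jaw":{"type":"array"},"grip_force":{"type":"number"}},"required":["slide","twist","jaw"]}

```bash
mkdir -p pics; cat > h.py <<'E'
import numpy as np, cv2
from workcell import ctrl, optics, workorder
def cap(n,tag):
    p,d=optics.capture(n); np.savez(f'{tag}.npz',p=p,d=d); cv2.imwrite(f'pics/{tag}.png',cv2.cvtColor(p,cv2.COLOR_RGB2BGR)); return p,d
def cloud(n,d):
    c=optics.calibration(n);K=np.array(c['K']);T=np.array(c['world_from_camera'])
    v,u=np.mgrid[:d.shape[0],:d.shape[1]]
    P=np.stack([(u-K[0,2])/K[0,0]*d,(v-K[1,2])/K[1,1]*d,d],-1)
    return P@T[:3,:3].T+T[:3,3]
E
python3 - <<'E'
from h import *
print(ctrl.get_obs())
for n in('side','top'):
    cap(n,n+'0'); print(n,optics.calibration(n))
E
```

```text
{'t': 0.0, 'q': array([-1.29457992e+00,  1.24461679e-01,  1.65167999e+00,  1.57536449e-05,
        1.36750698e+00, -8.26121627e-02]), 'qvel': array([-8.12413963e-05, -5.62218092e-04,  5.77129392e-04,  3.82540815e-04,
       -1.08348378e-03, -5.45548149e-04]), 'joint_efforts': array([ 9.60076832e-04, -4.23610246e+01, -3.65448546e+01,  1.74530231e-05,
        6.92370872e-03,  1.13037046e-06]), 'tool_pos': array([ 0.22806643, -0.60801808,  0.23007759]), 'tool_rot': array([-3.13954494e+00, -1.85027383e-04,  3.58825181e-01]), 'contact_force': array([ 0.67474393, -0.0824976 ,  0.45727489]), 'torque': array([-0.04846806,  0.02150852, -0.00123285]), 'opening': 1.0007090736138287}
side {'K': array([[473.93094437,   0.        , 257.01838848],
       [  0.        , 473.93094437, 191.65234521],
       [  0.        ,   0.        ,   1.        ]]), 'world_from_camera': array([[-0.95191284, -0.16983161,  0.25498855,  0.17752207],
       [-0.30595573,  0.48375568, -0.81998264,  1.03415196],
       [ 0.01590681, -0.85856722, -0.5124542 ,  0.83058463],
       [ 0.        ,  0.        ,  0.        ,  1.        ]])}
top {'K': array([[406.45992624,   0.        , 246.49687315],
       [  0.        , 406.45992624, 193.43572876],
       [  0.        ,   0.        ,   1.        ]]), 'world_from_camera': array([[-0.02002384, -0.9966225 ,  0.07964074,  0.43012444],
       [-0.99972478,  0.02093257,  0.01059175, -0.19697614],
       [-0.01222306, -0.07940673, -0.99676736,  1.60289199],
       [ 0.        ,  0.        ,  0.        ,  1.        ]])}
```

View pics/side0.png

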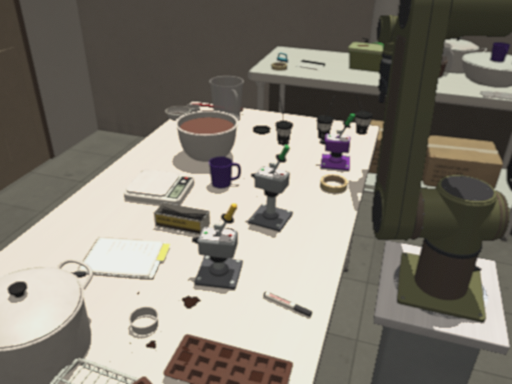

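View pics/top0.png

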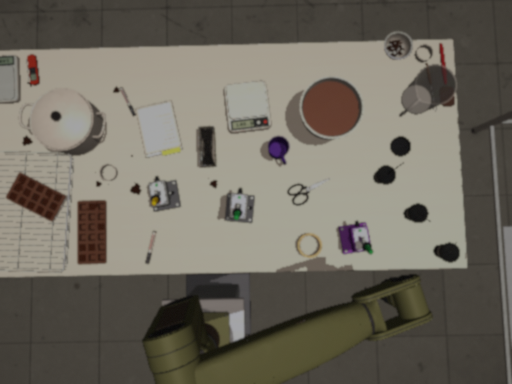

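In the side view there are three candidates:
- Grey stand with a green collar at (272,185), which is (239,207) in the top view.
- Grey stand with a yellow collar at (219,250).
- Purple stand with a green collar at (337,148).

The grey stand with the green collar fits. I'll confirm that in a crop and measure it.

```bash
python3 - <<'E'
from h import *
s=np.load('side0.npz');t=np.load('top0.npz')
a=cv2.resize(s['p'][130:240,215:325],(400,400),interpolation=cv2.INTER_CUBIC)
b=cv2.resize(t['p'][180:235,210:265],(400,400),interpolation=cv2.INTER_CUBIC)
cv2.imwrite('pics/crop0.png',np.hstack([a,b])[:,:,::-1])
for n,z,box in(('side',s,(130,240,215,325)),('top',t,(180,235,210,265))):
    P=cloud(n,z['d']);im=z['p'].astype(int)
    r0,r1,c0,c1=box
    m=np.zeros(im.shape[:2],bool);m[r0:r1,c0:c1]=1
    g=m&(im[...,1]>im[...,0]*1.5)&(im[...,1]>im[...,2]*1.3)&(z['d']>0)
    v,u=np.where(g)
    print(n,g.sum())
    for i in range(0,len(v),max(1,len(v)//25)):print(u[i],v[i],im[v[i],u[i]],P[v[i],u[i]].round(3))
    # head top: 
    h=m&(P[...,2]>.09)&~g
    z_=P[h][:,2]; print('hist',np.histogram(z_,bins=np.arange(.09,.3,.006)))
    f=m&(P[...,2]>.008)&(P[...,2]<.02)
    q=P[f][:,:2].astype(np.float32); print('foot',len(q),cv2.minAreaRect(q))
    for zl,zh in((.1,.125),(.125,.15),(.15,.175)):
        q=P[m&(P[...,2]>zl)&(P[...,2]<zh)&~g][:,:2].astype(np.float32)
        if len(q)>5: print(zl,len(q),cv2.minAreaRect(q),q.mean(0))
E
```

```text
side 61
285 144 [60 97 62] [ 0.596 -0.684  0.006]
285 145 [ 92 149  95] [ 0.466 -0.15   0.259]
287 145 [110 169 109] [ 0.46  -0.15   0.261]
286 146 [ 76 166  92] [ 0.46  -0.139  0.262]
285 147 [ 74 128  78] [ 0.463 -0.138  0.259]
287 147 [ 62 143  77] [ 0.459 -0.146  0.256]
285 148 [45 92 53] [ 0.463 -0.14   0.256]
287 148 [ 42 103  55] [ 0.458 -0.145  0.254]
285 149 [30 73 40] [ 0.461 -0.133  0.256]
287 149 [42 77 46] [ 0.455 -0.133  0.257]
285 150 [25 67 36] [ 0.461 -0.135  0.252]
283 151 [51 85 54] [ 0.468 -0.139  0.246]
285 151 [26 66 35] [ 0.462 -0.14   0.246]
283 152 [33 73 41] [ 0.468 -0.142  0.241]
285 152 [37 69 41] [ 0.462 -0.137  0.244]
283 153 [29 71 38] [ 0.468 -0.139  0.239]
281 154 [60 95 61] [ 0.474 -0.142  0.234]
283 154 [26 69 36] [ 0.466 -0.133  0.239]
280 155 [52 94 56] [ 0.477 -0.141  0.231]
282 155 [31 74 40] [ 0.471 -0.141  0.231]
278 156 [34 56 39] [ 0.484 -0.146  0.224]
280 156 [35 82 45] [ 0.477 -0.141  0.227]
282 156 [28 71 38] [ 0.47  -0.138  0.23 ]
278 157 [32 49 37] [ 0.482 -0.14   0.224]
280 157 [33 73 41] [ 0.476 -0.141  0.224]
282 157 [28 68 37] [ 0.4
[... 2720 characters left out ...]
.18 , 0.186, 0.192,
       0.198, 0.204, 0.21 , 0.216, 0.222, 0.228, 0.234, 0.24 , 0.246,
       0.252, 0.258, 0.264, 0.27 , 0.276, 0.282, 0.288, 0.294]))
foot 313 ((0.49794116616249084, -0.12847721576690674), (0.19164122641086578, 0.1929689645767212), 84.3087158203125)
0.1 12 ((0.49759170413017273, -0.19111835956573486), (0.011038918048143387, 0.011265716515481472), 89.3837661743164) [ 0.49738097 -0.19140893]
0.125 22 ((0.5115022659301758, -0.16920894384384155), (0.11123515665531158, 0.035293977707624435), 0.6715461611747742) [ 0.5447339  -0.16179344]
0.15 360 ((0.5112882852554321, -0.1519334465265274), (0.06417180597782135, 0.11057550460100174), 83.12974548339844) [ 0.5079502  -0.15253033]
```

View pics/crop0.png

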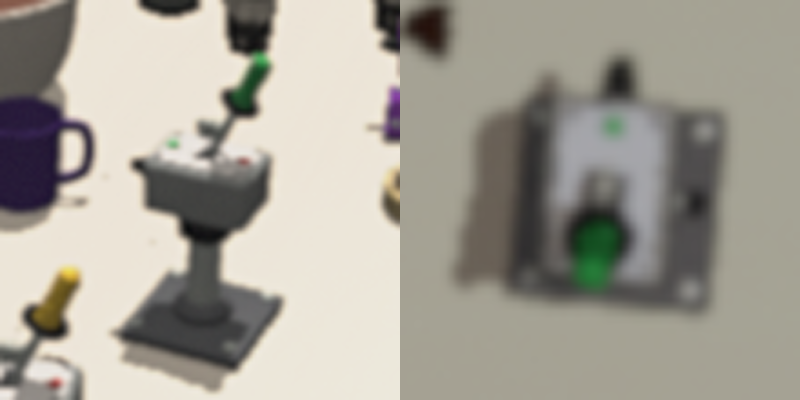

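The crop confirms it: grey stand, green collar, with the lever over the red spot near the robot. The dome top is at about z=0.262, so the pivot is at about 0.161 and e is about 57 mm. The head top reads about 0.166, which agrees. Next I'll refine the axis direction and the lever plane.

```bash
python3 - <<'E'
from h import *
for n,box in(('side',(130,240,215,325)),('top',(180,235,210,265))):
    z=np.load(n+'0.npz');P=cloud(n,z['d']);im=z['p'].astype(int)
    r0,r1,c0,c1=box
    P=P[r0:r1,c0:c1];im=im[r0:r1,c0:c1]
    g=(im[...,1]>im[...,0]*1.5)&(im[...,1]>im[...,2]*1.3)
    near=(abs(P[...,0]-.505)<.1)&(abs(P[...,1]+.15)<.1)
    q=P[near&(P[...,2]>.158)&(P[...,2]<.173)&~g]
    print(n,'headtop z',np.median(q[:,2]),len(q))
    r=cv2.minAreaRect(q[:,:2].astype(np.float32)); print(r)
    # dominated by the bright plate
    f=near&(P[...,2]>.009)&(P[...,2]<.022)
    print('foot',cv2.minAreaRect(P[f][:,:2].astype(np.float32)),np.median(P[f][:,2]))
    gg=P[g&near&(P[...,2]>.21)]; print('green n',len(gg),gg.mean(0),gg.min(0),gg.max(0),np.sort(gg[:,2])[-6:])
    red=near&(im[...,0]>im[...,1]*1.3)&(P[...,2]>.15)
    gs=near&(im[...,1]>im[...,0]*1.15)&(im[...,1]>im[...,2]*1.1)&(P[...,2]<.18)&(P[...,2]>.15)
    for k,mm in(('red',red),('gspot',gs)): print(k,mm.sum(),P[mm].mean(0) if mm.any() else '')
z=np.load('top0.npz');b=cv2.resize(z['p'][190:230,215:265],(800,640),interpolation=cv2.INTER_CUBIC)
cv2.imwrite('pics/t1.png',b[:600,:,::-1])
E
```

```text
side headtop z 0.16593679573868997 346
((0.499535471200943, -0.14780421555042267), (0.0640568658709526, 0.0934801772236824), 86.4994888305664)
foot ((0.49988338351249695, -0.1490451991558075), (0.1152518019080162, 0.1120070070028305), 83.2010726928711) 0.01401438825337431
green n 59 [ 0.46751699 -0.14072072  0.2394149 ] [ 0.45423322 -0.1504161   0.21636751] [ 0.48362214 -0.13267914  0.26241664] [0.25993141 0.26032447 0.2607716  0.26170622 0.26218407 0.26241664]
red 2 [ 0.47085076 -0.14641002  0.1673647 ]
gspot 5 [ 0.53352725 -0.15625589  0.16774314]
top headtop z 0.16617164917432525 343
((0.5017679333686829, -0.15094955265522003), (0.06382065266370773, 0.0916704386472702), 83.73066711425781)
foot ((0.5137134194374084, -0.13258633017539978), (0.1895713061094284, 0.13293695449829102), 75.959228515625) 0.013947703985320414
green n 53 [ 0.46977296 -0.14746324  0.24547082] [ 0.45356125 -0.15892799  0.22042791] [ 0.48478099 -0.13868813  0.26471915] [0.26186729 0.26187183 0.262793   0.26315634 0.26392584 0.26471915]
red 0 
gspot 10 [ 0.50481033 -0.1484001   0.167937  ]
```

View pics/t1.png

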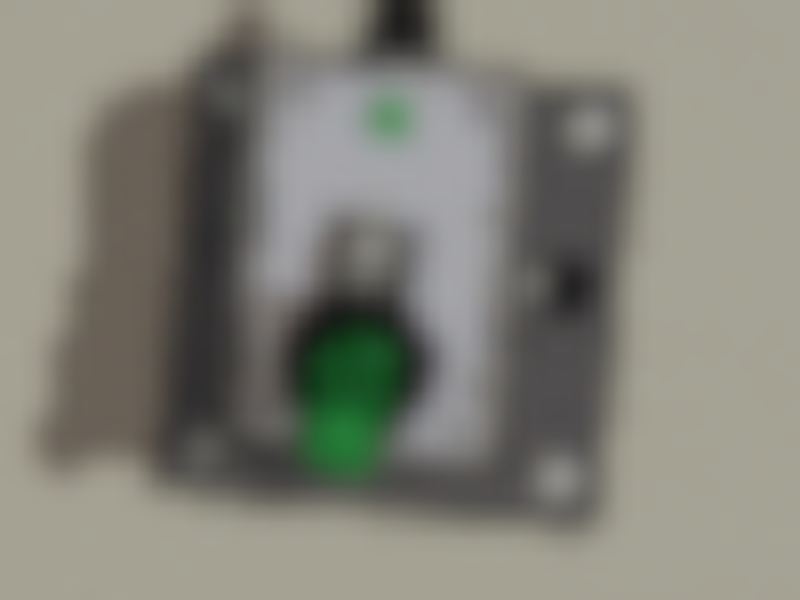

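>>> drive_tool:
  slide:
    - [0,0,-35]
    - [0,0,-70]
    - [0,0,-105]
    - [25,-23,-120]
    - [54,-50,-130]
  twist: [0,0,0,0,0]
  jaw: [1,1,1,1,1]

```text
t: 0.52
tool_pos: [0.2608, -0.5441, 0.3642]
tool_rot: [3.138, 0.0, 0.356]
contact_force: [1.5, 0.2, -0.3]
opening: 1.004
```

>>> drive_tool:
  slide:
    - [29,-27,0]
    - [58,-54,0]
    - [87,-81,0]
    - [116,-108,0]
    - [145,-135,0]
  twist: [0,0,0,0,0]
  jaw: [1,1,1,1,1]

```text
t: 0.93
tool_pos: [0.3498, -0.3636, 0.3608]
tool_rot: [-3.141, 0.0, 0.358]
contact_force: [-0.1, -0.5, 0.2]
opening: 0.995
```

>>> drive_tool:
  slide:
    - [29,-27,0]
    - [58,-54,0]
    - [87,-81,0]
    - [116,-108,0]
    - [145,-135,0]
  twist: [0,0,0,0,0]
  jaw: [1,1,1,1,1]

```text
t: 1.35
tool_pos: [0.4381, -0.1862, 0.361]
tool_rot: [-3.141, 0.0, 0.359]
contact_force: [0.5, -1.0, -0.2]
opening: 1.006
```

>>> drive_tool:
  slide:
    - [29,-25,0]
    - [39,-31,0]
    - [39,-31,0]
    - [39,-31,0]
    - [39,-31,0]
  twist: [6.7,13.4,20,26.7,26.7]
  jaw: [1,1,1,1,1]

```text
t: 1.77
tool_pos: [0.4636, -0.1448, 0.3607]
tool_rot: [-3.141, 0.001, -0.108]
contact_force: [0.2, -0.5, -0.4]
opening: 1.0
```

>>> drive_tool:
  slide:
    - [0,0,35]
    - [0,0,70]
    - [0,0,105]
    - [0,0,133]
    - [0,0,133]
  twist: [0,0,0,0,0]
  jaw: [1,1,1,1,1]

```text
t: 2.18
tool_pos: [0.4596, -0.1441, 0.2206]
tool_rot: [-3.138, 0.012, -0.105]
contact_force: [-0.9, -0.6, -0.8]
opening: 0.997
```

```bash
python3 - <<'E'
from h import *
o=ctrl.get_obs();print(o['tool_pos'],o['contact_force'])
p,d=cap('side','side1');t,_=cap('top','top1')
a=cv2.resize(p[100:220,215:335],(400,400),interpolation=cv2.INTER_CUBIC)
b=cv2.resize(t[170:240,205:275],(400,400),interpolation=cv2.INTER_CUBIC)
cv2.imwrite('pics/crop1.png',np.hstack([a,b])[:,:,::-1])
E
```

```text
[ 0.45964193 -0.14406571  0.22063371] [-0.86517962 -0.61479736 -0.78068101]
```

View pics/crop1.png

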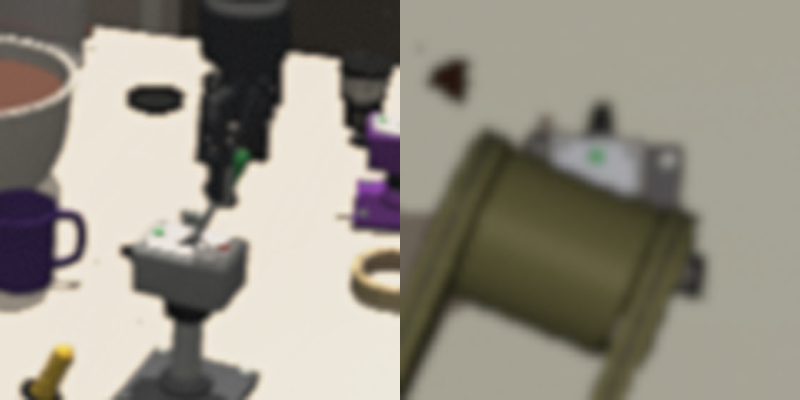

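The collar, at crop (240,160), sits between the two fingers. I'll close on it.

>>> drive_tool:
  slide:
    - [0,0,0]
    - [0,0,0]
    - [0,0,0]
    - [0,0,0]
    - [0,0,0]
  twist: [0,0,0,0,0]
  jaw: [0.4,0,-0.3,-0.5,-0.5]
  grip_force: 50

```text
t: 2.7
tool_pos: [0.4641, -0.1457, 0.2295]
tool_rot: [3.141, -0.002, -0.107]
contact_force: [-0.2, -0.2, -0.4]
opening: 0.303
```

>>> drive_tool:
  slide:
    - [0,0,0]
    - [0,0,0]
    - [0,0,0]
    - [0,0,0]
    - [0,0,0]
  twist: [0,0,0,0,0]
  jaw: [-1,-1,-1,-1,-1]
  grip_force: 50

```text
t: 3.12
tool_pos: [0.4638, -0.1464, 0.2295]
tool_rot: [3.139, -0.001, -0.107]
contact_force: [-3.1, -4.3, 5.8]
opening: 0.192
```

>>> drive_tool:
  slide:
    - [-0.8,0,-1.8]
    - [-1.6,0,-3.6]
    - [-2.4,0,-5.5]
    - [-3.3,0,-7.3]
    - [-3.3,0,-7.3]
  twist: [0,0,0,0,0]
  jaw: [-1,-1,-1,-1,-1]
  grip_force: 60

```text
t: 3.53
tool_pos: [0.4612, -0.146, 0.2348]
tool_rot: [3.14, -0.003, -0.108]
contact_force: [5.5, -6.5, -4.6]
opening: 0.189
```

>>> drive_tool:
  slide:
    - [0,0,0]
    - [0,0,0]
  twist: [0,0]
  jaw: [-1,-1]

```text
t: 3.7
tool_pos: [0.4613, -0.146, 0.2345]
tool_rot: [3.14, -0.003, -0.108]
contact_force: [6.5, -5.5, -4.1]
opening: 0.187
```

>>> drive_tool:
  slide:
    - [-0.3,0,-1.2]
    - [-0.6,0,-2.4]
    - [-0.6,0,-2.4]
    - [-0.6,0,-2.4]
  twist: [0,0,0,0]
  jaw: [-1,-1,-1,-1]

```text
t: 4.03
tool_pos: [0.4604, -0.1459, 0.2365]
tool_rot: [3.14, -0.002, -0.108]
contact_force: [6.2, -6.4, -5.6]
opening: 0.189
```

>>> drive_tool:
  slide:
    - [7.7,0,-3.0]
    - [15.6,0,-5.3]
    - [23.6,0,-7.1]
    - [30.8,0,-8.0]
    - [30.8,0,-8.0]
  twist: [0,0,0,0,0]
  jaw: [-1,-1,-1,-1,-1]

```text
t: 4.45
tool_pos: [0.4875, -0.1488, 0.2418]
tool_rot: [3.141, 0.011, -0.107]
contact_force: [-5.9, -6.2, -5.8]
opening: 0.188
```

>>> drive_tool:
  slide:
    - [0,0,-1]
    - [0,0,-2]
    - [0,0,-2]
    - [0,0,-2]
  twist: [0,0,0,0]
  jaw: [-1,-1,-1,-1]

```text
t: 4.78
tool_pos: [0.4869, -0.1487, 0.2433]
tool_rot: [3.141, 0.011, -0.107]
contact_force: [-4.9, -6.9, -8.4]
opening: 0.188
```

>>> drive_tool:
  slide:
    - [5,0,-0.4]
    - [10.3,0,-0.5]
    - [15.5,0,-0.4]
    - [20.6,0,0]
    - [20.6,0,0]
  twist: [0,0,0,0,0]
  jaw: [-1,-1,-1,-1,-1]

```text
t: 5.2
tool_pos: [0.5079, -0.1511, 0.2436]
tool_rot: [3.141, 0.011, -0.107]
contact_force: [-6.1, -7.2, -5.7]
opening: 0.19
```

>>> drive_tool:
  slide:
    - [7,0,-0.4]
    - [14,0,1]
    - [20,0,2.8]
    - [27,0,5.4]
    - [31,0,7]
  twist: [0,0,0,0,0]
  jaw: [-1,-1,-1,-1,-1]

```text
t: 5.62
tool_pos: [0.5393, -0.1546, 0.2375]
tool_rot: [3.14, 0.009, -0.107]
contact_force: [-4.3, -7.3, -4.0]
opening: 0.186
```

>>> drive_tool:
  slide:
    - [2,0,1]
    - [3,0,1.5]
    - [3,0,1.5]
  twist: [0,0,0]
  jaw: [-1,-1,-1]

```text
t: 5.87
tool_pos: [0.5422, -0.1549, 0.2359]
tool_rot: [3.14, 0.009, -0.107]
contact_force: [-4.0, -6.9, -4.5]
opening: 0.186
```

>>> drive_tool:
  slide:
    - [-0.6,0,1.8]
    - [-1.4,0,3.6]
    - [-2.2,0,5.4]
    - [-3,0,7.2]
    - [-3,0,7.2]
  twist: [0,0,0,0,0]
  jaw: [-1,-1,-1,-1,-1]

```text
t: 6.28
tool_pos: [0.5421, -0.155, 0.2322]
tool_rot: [3.139, -0.002, -0.107]
contact_force: [3.1, -7.1, 0.5]
opening: 0.185
```

>>> drive_tool:
  slide:
    - [0,0,0]
    - [0,0,0]
    - [0,0,0]
    - [0,0,0]
    - [0,0,0]
  twist: [0,0,0,0,0]
  jaw: [-0.3,0,0.5,1,1]

```text
t: 6.7
tool_pos: [0.5415, -0.1534, 0.232]
tool_rot: [-3.141, 0.001, -0.107]
contact_force: [-0.6, -0.5, -0.2]
opening: 0.885
```

>>> drive_tool:
  slide:
    - [0,0,0]
    - [0,0,-35]
    - [0,0,-70]
    - [0,0,-105]
    - [0,0,-130]
  twist: [0,0,0,0,0]
  jaw: [1,1,1,1,1]

```text
t: 7.12
tool_pos: [0.5421, -0.1538, 0.3661]
tool_rot: [3.141, -0.004, -0.107]
contact_force: [0.4, 0.6, 0.7]
opening: 1.001
```

>>> drive_tool:
  slide:
    - [-15,35,0]
    - [-30,70,0]
    - [-45,105,0]
    - [-60,140,0]
    - [-75,175,0]
  twist: [0,0,0,0,0]
  jaw: [1,1,1,1,1]

```text
t: 7.53
tool_pos: [0.4474, -0.3209, 0.3625]
tool_rot: [3.142, -0.001, -0.106]
contact_force: [-0.1, -1.0, 0.0]
opening: 0.998
```

```bash
python3 - <<'E'
from h import *
o=ctrl.get_obs();print(o['t'],o['tool_pos'],o['contact_force'])
p,d=cap('side','side2');t,e=cap('top','top2')
a=cv2.resize(p[130:240,215:325],(400,400),interpolation=cv2.INTER_CUBIC)
b=cv2.resize(t[170:240,205:275],(400,400),interpolation=cv2.INTER_CUBIC)
cv2.imwrite('pics/crop2.png',np.hstack([a,b])[:,:,::-1])
for n,im,dd,box in(('side',p,d,(130,240,215,325)),('top',t,e,(170,235,205,275))):
    P=cloud(n,dd)[box[0]:box[1],box[2]:box[3]];im=im[box[0]:box[1],box[2]:box[3]].astype(int)
    near=(abs(P[...,0]-.505)<.1)&(abs(P[...,1]+.15)<.1)
    g=near&(im[...,1]>im[...,0]*1.5)&(im[...,1]>im[...,2]*1.3)&(P[...,2]>.2)
    q=P[g];print(n,len(q),q.mean(0),q.min(0),q.max(0),np.sort(q[:,2])[-5:])
E
```

```text
7.5333 [ 0.44737965 -0.32088414  0.36253184] [-0.12146216 -0.95021969  0.01525912]
side 48 [ 0.53201893 -0.1483878   0.2388421 ] [ 0.5195642  -0.15332895  0.21793865] [ 0.5428795  -0.14126524  0.25979264] [0.25640212 0.25737867 0.25806629 0.25908751 0.25979264]
top 49 [ 0.53199317 -0.15524667  0.24325004] [ 0.5180777  -0.16366542  0.21981341] [ 0.54940911 -0.14623118  0.26726448] [0.26116586 0.2613219  0.26139203 0.26380985 0.26726448]
```

View pics/crop2.png

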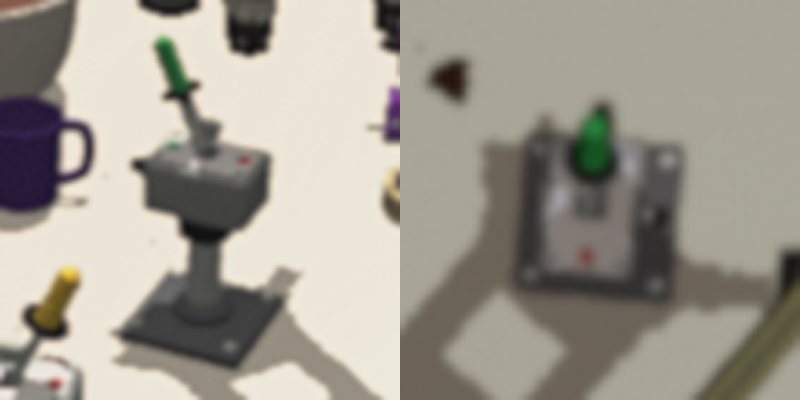

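View pics/side2.png

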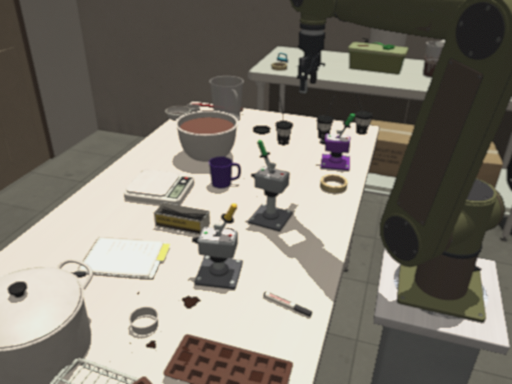

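The lever now leans over the green side, with the dome at side-crop (165,45), and nothing else has moved. I'll check numerically that the collar is home by comparing the predicted and seen tip pixels.

```bash
python3 - <<'E'
from h import *
c0=np.array([.5005,-.149,.162]);y=-.108;ux=np.array([np.cos(y),np.sin(y),0]);uz=np.array([0,0,1.])
def proj(n,X):
    c=optics.calibration(n);T=np.linalg.inv(np.array(c['world_from_camera']));q=np.array(c['K'])@(T[:3,:3]@X+T[:3,3]);return (q[:2]/q[2])
for n in('side','top'):
  for k,sg in((0,-1),(2,1)):
    im=np.load(f'{n}{k}.npz')['p'].astype(int)
    g=(im[...,1]>im[...,0]*1.4)&(im[...,1]>im[...,2]*1.25)
    box={'side':(130,175,250,300),'top':(180,222,215,262)}[n]
    m=np.zeros_like(g);m[box[0]:box[1],box[2]:box[3]]=1
    lab,L,st,ce=cv2.connectedComponentsWithStats((g&m).astype(np.uint8))
    i=1+np.argmax(st[1:,4]);print(n,k,'seen bbox',st[i],'centroid',ce[i].round(2))
    for s in(0,.006):
      print('  pred s',s,'mid',proj(n,c0+(.087+s)*(np.sin(.42)*sg*ux+np.cos(.42)*uz)).round(2),'tip',proj(n,c0+(.11+s)*(np.sin(.42)*sg*ux+np.cos(.42)*uz)).round(2))
E
```

```text
side 0 seen bbox [278 144  11  17  65] centroid [283.26 152.63]
  pred s 0 mid [284.41 151.56] tip [287.87 145.45]
  pred s 0.006 mid [285.31 149.98] tip [288.79 143.83]
side 2 seen bbox [259 141   8  15  50] centroid [262.18 148.36]
  pred s 0 mid [261.45 146.84] tip [258.6  139.58]
  pred s 0.006 mid [260.71 144.95] tip [257.85 137.67]
top 0 seen bbox [234 210   7  10  55] centroid [236.51 214.13]
  pred s 0 mid [235.79 215.61] tip [235.28 218.29]
  pred s 0.006 mid [235.66 216.3 ] tip [235.15 219.  ]
top 2 seen bbox [235 190   7  11  57] centroid [238.51 195.39]
  pred s 0 mid [237.68 194.55] tip [237.72 191.25]
  pred s 0.006 mid [237.69 193.7 ] tip [237.73 190.37]
```

The offsets between seen and predicted tips after the move match those before it, when the collar was home. That means the collar is home (s≈0) and the lever is at the on end.

```bash
python3 -c "
from h import *
print(workorder.sign_off()); print(ctrl.get_obs()['t'])"
```

```text
the job is handed in; nothing more can be done
None
the job is handed in; nothing more can be done
```

I switched the green-collared isolator on and handed the job in at about 7.6 s of robot time; no verdict is reported. I pulled its collar about 7 mm out while the lever was still off, swung the lever over to the green side, lowered the collar and let go. Then I backed the arm clear.

- **Lever and collar:** In both cameras the lever leans over the green spot. The collar's pixel position fits home and not 6 mm out, and its dome is at z ≈ 0.26 m, as before the move. The images only resolve about 2 mm, so the 1.5 mm limit on the collar is not proven directly.
- **Surroundings:** In the side picture the yellow lever is still off and the purple look-alike and loose items look unmoved. I did not measure their positions again.
- **Forces:** In the readings at the end of each move, no force component passed 9 N. The force was close to zero after release.
- **Disagreement:** Partway through the swing the collar force dropped, so the collar was sitting lower than planned. I raised it 2 mm before swinging on.

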